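# Make up the scooter service kit and the front wheel kit

## Task

Make up two scooter repair kits from the stock lying on the cardboard sheet. The service kit goes in the rectangular tray: the oil filter standing upright in the wide compartment and the spark plug lying flat in the narrow one; the wheel kit goes in the round pan: the larger bearing and the brake pad lying flat and the spacer tube standing on end, each resting on the pan's floor, none on top of another. Leave the smaller bearing, the spanner and the grease tin where they are.

Things in the scene. Friction and masses are not known exactly. Their poses are not given: they have to be found in the camera images.
- tray: Service kit tray: shallow rectangular bare-metal tray with darker steel walls, 200 x 140 mm, fixed to the bench; sheet and floor 3 mm thick, walls and divider 12 mm high overall. Origin: centre of its underside; x along its 200 mm side, z up. One divider across it at x = +17 mm (3 mm thick) parts a wide compartment (x from -97 to +15 mm) from a narrow one (x from +19 to +97 mm); both reach y = -67 to +67 mm.
- pan: Wheel kit pan: shallow round bare-metal pan, 220 mm across, no divisions, fixed to the bench; floor 3 mm thick, wall 12 mm high overall, 3 mm thick (clear inside radius of the floor 104 mm). Origin: centre of its underside, z up.
- oil_filter: Oil filter: white upright canister, 58 mm diameter, 56 mm high, standing on its steel-banded end. Origin at its centre (28 mm above what it stands on), z along its axis, up.
- spark_plug: Spark plug lying on its side, about 80 mm long: white insulator and steel terminal towards +x, brass-coloured threaded end towards -x (13 mm thick). Its thickest part is the steel hexagon nut in the middle, 20 mm across flats (23 mm across corners), 22 mm long, on a flat of which it lies; about balanced there. Origin at the centre of the hexagon (10 mm above what it lies on), x along the plug.
- big_bearing: Larger of the two ball bearings, lying flat: steel rings with a black seal between, 52 mm outside, 20 mm bore, 15 mm thick. Origin at its centre (7.5 mm above what it lies on), z along its axis.
- brake_pad: Brake pad lying flat: dark steel backing plate 76 x 38 x 4 mm below, black friction block 60 x 38 x 6 mm on top with a groove; 10 mm thick in all. Origin at its centre (5 mm above what it lies on), x along the 76 mm length, z up.
- spacer: Axle spacer: plain steel tube standing on end, 30 mm outside, 20 mm bore, 45 mm high. Origin at its centre (22.5 mm above what it stands on), z along its axis, up.
- small_bearing: Smaller ball bearing, lying flat among the stock: 35 mm outside, 15 mm bore, 11 mm thick. Belongs to neither kit and stays where it is. Origin at its centre, z along its axis.
- wrench: Bystander: steel spanner lying on the bench beyond the stock, to be left alone. Origin at the underside of it, x along it.
- grease_tin: Bystander: round green tin with a steel lid, 75 mm across, 42 mm high, on the bench beyond the stock, to be left alone. Origin: centre of its underside.
Things that resemble listed ones, but are neither listed nor needed, are in the scene too. Leave any orange look-alike of the oil_filter alone.

How it is judged:
At the end, for the whole second after the job is handed in: Filter upright on the floor of the tray's wide compartment, plug level on that of the narrow one; larger bearing and pad flat, spacer on end, on the pan's floor (all within 0.1 rad, plug 0.2; heights within 4 mm); at rest (0.02 m/s); smaller bearing, spanner, tin moved under 30 mm (x of oil_filter in the frame of tray between -0.085 and 0 m and y of oil_filter in the frame of tray between -0.055 and 0.055 m and z of oil_filter in the frame of tray between 0.025 and 0.036 m and angle between oil_filter's own z axis and vertical below 0.1 rad and x of spark_plug in the frame of tray between 0.02 and 0.095 m and y of spark_plug in the frame of tray between -0.065 and 0.065 m and z of spark_plug in the frame of tray between 0.005 and 0.0175 m and angle between spark_plug's own x axis and vertical between 1.37 and 1.77 rad and horizontal distance between big_bearing and pan below 0.085 m and z of big_bearing in the frame of pan below 0.0145 m and angle between the z axis of each of big_bearing, brake_pad, spacer and the z axis of pan, either way round below 0.1 rad and horizontal distance between brake_pad and pan below 0.09 m and z of brake_pad in the frame of pan below 0.012 m and horizontal distance between spacer and pan below 0.096 m and z of spacer in the frame of pan below 0.0295 m and linear speed of each of oil_filter, spark_plug, big_bearing, brake_pad, spacer below 0.02 m/s and distance of each of small_bearing, wrench, grease_tin from where it was at the start of the episode below 0.03 m); the robot touches nothing.
It fails at once if the smaller bearing is disturbed (moved more than 30 mm) (distance of small_bearing from where it was at the start of the episode above 0.03 m).
It fails at once if the spanner is disturbed (moved more than 30 mm) (distance of wrench from where it was at the start of the episode above 0.03 m).
It fails at once if the grease tin is disturbed (moved more than 30 mm) (distance of grease_tin from where it was at the start of the episode above 0.03 m).
It also fails if it takes over 128 s, if anything falls off the work surface, if the arm or the gripper's body presses on something with over 40 N, if the wrist force passes 120 N, or if a joint passes its speed limit or range.

## Robot

A 7-joint arm with a two-finger parallel gripper is mounted at the origin on the work surface. World frame = base frame: x ahead of the robot, y to its left, z up, the work surface at z = 0. Lengths are in m, angles in rad, forces in N, time in s.
With the tool pointing down it reaches from about 0.425 to 0.875 m from the base axis. Payload 4.7 kg.
Tool frame: the origin (TCP) lies midway between the tips of the shut fingers; the grasp point (between the pads) lies 19 mm behind it; z points along the fingers, y is the direction in which the jaws open and shut (so a half turn about z gives the same grasp; the last joint's range is limited). The gripper opens to 87 mm and grips with 3 to 60 N. Pads are 19 mm wide; open, the fingers measure 117 mm over their backs; the gripper's body (75 mm by 190 mm) begins 51 mm behind the grasp point.
Start: joints at [1.179, 0.321, -0.07, 1.45, 0.023, 1.371, -0.057], TCP at [0.257, -0.597, 0.223] pointing down, gripper open.
Joint ranges: [-2.86, 2.86], [-0.3, 2.09], [-1.38, 1.24], [0.06, 2.45], [-1.56, 4.7], [0.09, 2.05], [-2.69, 2.69]. Speed limits (rad/s): [2.57, 2.57, 3.14, 3.14, 3.14, 3.14, 3.14].

## Interface

Orientations are given as a rotation vector (axis times angle).
In Python, from bench import get_state, eyes, job gives the robot as it stands. The module is installed in compiled form; this text tells all that it offers.
- The arm moves only by the shell command python3 -m jog 'ROWS' [FORCE]. ROWS is JSON, a list that holds one entry, the list of rows, each a list of 5 numbers: the opening, from 0 (shut) to 1 (fully open), then the shift along the tool's x, y, z in units of 40 mm (1.0 is 40 mm), then the turn about the tool's z in units of 5 degrees (1.0 is 5 degrees). In form: [[[jaw, dx, dy, dz, turn], ...]]. A call has 1 to 10 rows; each row shifts and turns the commanded pose from where the row before left it, along the tool's axes as they then stand; what a row does not reach is not made up. A row lasts 1/8 s, in which the tool goes at most 62.5 mm and 10.7 degrees, less where a joint would pass 70% of its speed; a pose out of reach is approached as far as the arm can. A call is refused whole if a number of a shift passes 1 or a number of a turn 1, either way. A call with a gripper value outside its range is refused whole. The fingers move at their own pace and stop on an object; FORCE is the grip in N (left out, the last holds). Time passes only in rows, so rows that do not move let the fingers close. It gives the time, the measured TCP pose, the force and the opening at its end, in the units of the state.
- get_state(): the state, without advancing time (a new reading comes with each control period).
- eyes.get_image(name): name is "scene" or "top"; returns (picture, depth): 384x512x3 uint8, red, green, blue; 384x512 float32, m along the optical axis (not along the pixel's ray), 0 where there is no reading.
- eyes.camera_params(name): a dict with "camera_matrix" (3x3 intrinsics, pixels), "k1" (the pictures are not rectified: a ray, as slopes to the right and down, at radius r is drawn at 1 + k1 r^2 times it, then the intrinsics apply), "pose" (4x4, takes a point from camera to world coordinates). Camera axes: x right, y down, z forward; pixel columns grow to the right and rows downward; lengths in m; the calibration is good to about 2 mm. A picture is of the moment at which its call begins. camera_params takes no time and is no camera call.
- job.close_job(): hands the job in, once; it reports no verdict.
The state is a dict: "time": time; "joint_positions": joint angles; "qd": joint speeds; "joint_torque": joint torques, N m; "position": TCP position; "tool_rot": TCP orientation; "ft_force": force on the tool from outside, world axes, zero at the start; "torque": the same for the moment, N m; "grip_width": opening from 0.0 (shut) to 1.0 (fully open).
Only numpy, scipy, OpenCV 4.12 (cv2) and the standard library are available. Lean on these libraries where they do the work, as an engineer would, in place of code of your own. Each camera call takes 0.05 s, during which the arm holds its last target. There are 200 camera calls.

## Working session

There is one attempt and no reset: what is moved stays moved. The work goes in short steps, Python scripts to look and compute and a shell command to move; the robot and the scene stay as the last step left them, time stands still between calls to the robot, and variables do not carry over. Pictures are saved under pics/ and viewed, about 12 in all and at most 16, crops included, and the job is handed in when it is done.

```bash
mkdir -p pics
cat > h.py <<'E'
import numpy as np, cv2
from bench import get_state, eyes, job
from scipy.spatial.transform import Rotation as R
def shot(n,fn=None):
    im,d=eyes.get_image(n)
    if fn: cv2.imwrite('pics/'+fn,im[:,:,::-1])
    return im,d
def rays(n,uv):
    p=eyes.camera_params(n);K=np.array(p['camera_matrix']);T=np.array(p['pose'])
    uv=np.atleast_2d(np.array(uv,float))
    x=cv2.undistortPoints(uv[:,None],K,np.array([p['k1'],0,0,0,0.]))[:,0]
    return T[:3,3],np.c_[x,np.ones(len(x))]@T[:3,:3].T
def plane(n,uv,z):
    o,d=rays(n,uv); return o+d*((z-o[2])/d[:,2])[:,None]
def cloud(n,d):
    v,u=np.mgrid[:d.shape[0],:d.shape[1]]
    o,r=rays(n,np.c_[u.ravel(),v.ravel()])
    return (o+r*d.ravel()[:,None]).reshape(*d.shape,3)
E
python3 - <<'E'
from h import *
for n in('top','scene'):
    im,d=shot(n,n+'0.png'); np.savez(n+'0.npz',im=im,d=d)
    p=eyes.camera_params(n);print(n,np.round(p['camera_matrix'],1).tolist(),p['k1'],np.round(p['pose'],3).tolist())
s=get_state();print(s['position'],s['tool_rot'],R.from_rotvec(s['tool_rot']).as_matrix().round(3),s['grip_width'],s['time'])
E
```

```text
top [[484.9, 0.0, 240.4], [0.0, 484.9, 195.6], [0.0, 0.0, 1.0]] -0.00748086990471364 [[0.006, -0.98, 0.198, 0.373], [-1.0, -0.007, -0.003, 0.003], [0.004, -0.198, -0.98, 1.361], [0.0, 0.0, 0.0, 1.0]]
scene [[431.7, 0.0, 247.0], [0.0, 431.7, 188.5], [0.0, 0.0, 1.0]] 0.02944074926985522 [[0.68, 0.512, -0.526, 1.184], [0.733, -0.479, 0.483, -0.523], [-0.005, -0.714, -0.701, 0.819], [0.0, 0.0, 0.0, 1.0]]
[ 0.25636855 -0.59677893  0.22158196] [-3.07552626e+00 -6.32790952e-01  6.52208628e-04] [[ 0.919  0.395 -0.001]
 [ 0.395 -0.919  0.002]
 [-0.    -0.002 -1.   ]] 0.9998289605447329 0.1
```

View pics/top0.png

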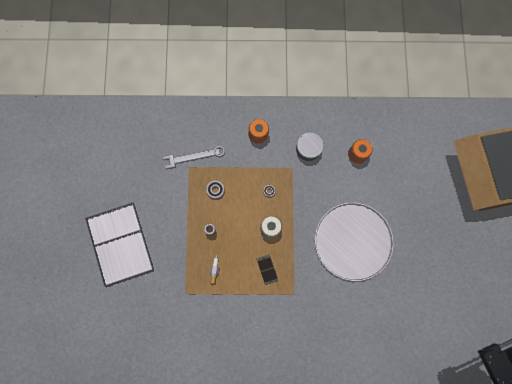

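View pics/scene0.png

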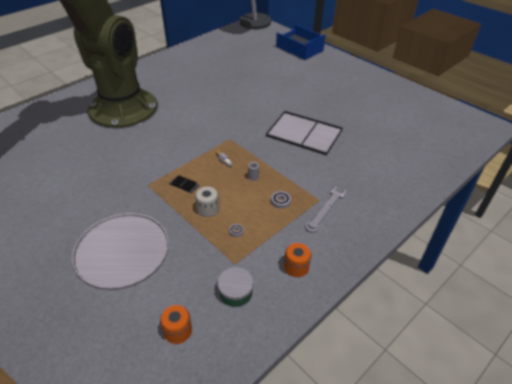

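The top view shows the filter at (271,227), big bearing (215,190), small bearing (269,191), spacer (209,230), plug (214,270), pad (267,269), tray (120,245) and pan (353,242). The orange look-alikes, tin and spanner lie beyond them.

```bash
cat > meas.py <<'E'
from h import *
f=np.load('top0.npz');im=f['im'];d=f['d']
C=cloud('top',d)
for n,uv in dict(filt=(271,227),bb=(215,190),sb=(269,191),sp=(209,230),plug=(214,268),pad=(267,269),tray=(115,260),tray2=(115,225),pan=(353,242),sheet=(240,250),tin=(310,146)).items():
    print(n,C[uv[1],uv[0]].round(3))
# sheet colour vs. objects
hsv=cv2.cvtColor(im,cv2.COLOR_RGB2HSV)
sub=(slice(160,300),slice(180,300))
brown=((hsv[...,0]>8)&(hsv[...,0]<22)&(hsv[...,1]>80)).astype(np.uint8)
m=np.zeros_like(brown);m[172:290,193:289]=1-brown[172:290,193:289]
n,l,st,ce=cv2.connectedComponentsWithStats(m)
for i in range(1,n):
    if st[i,4]<15: continue
    c=max(cv2.findContours((l==i).astype(np.uint8),0,2)[0],key=cv2.contourArea)
    print(st[i],ce[i].round(1),cv2.minAreaRect(c), plane('top',ce[i],0.01).round(4))
big=cv2.resize(im[160:305,75:400],None,fx=2.4,fy=2.4,interpolation=cv2.INTER_CUBIC)
cv2.imwrite('pics/crop.png',big[:,:,::-1])
# pan: light disc; tray
for nm,(y0,y1,x0,x1) in dict(pan=(195,290,308,400),tray=(195,295,80,160)).items():
    z=C[y0:y1,x0:x1]; g=im[y0:y1,x0:x1].astype(int).mean(2)
    mm=(g>140).astype(np.uint8)
    n,l,st,ce=cv2.connectedComponentsWithStats(mm)
    for i in range(1,n):
        if st[i,4]<150: continue
        c=max(cv2.findContours((l==i).astype(np.uint8),0,2)[0],key=cv2.contourArea)
        r=cv2.minAreaRect(c); bp=cv2.boxPoints(r)+[x0,y0]
        print(nm,st[i,4],plane('top',np.array(r[0])+[x0,y0],.003).round(4),'\n',plane('top',bp,.003).round(4))
        print('circ',plane('top',np.array(cv2.fitEllipse(c)[0])+[x0,y0],.003).round(4))
E
python3 meas.py
```

```text
filt [ 0.549 -0.084  0.063]
bb [0.662 0.072 0.006]
sb [ 0.661 -0.083  0.002]
sp [0.547 0.087 0.006]
plug [0.44  0.07  0.023]
pad [ 0.439 -0.075  0.012]
tray [0.462 0.347 0.004]
tray2 [0.559 0.352 0.006]
pan [ 0.515 -0.316  0.008]
sheet [ 0.492 -0.001  0.002]
tin [ 0.783 -0.197  0.043]
[206 180  19  19 261] [214.8 189.2] ((215.0, 189.0), (18.0, 18.0), 90.0) [[0.6633 0.0723 0.01  ]]
[263 185  13  13 121] [268.9 190.7] ((269.0, 191.0), (12.0, 12.0), 90.0) [[ 0.66   -0.0818  0.01  ]]
[260 216  22  23 407] [270.5 226.9] ((270.5, 227.0), (22.0, 21.0), 90.0) [[ 0.5562 -0.0857  0.01  ]]
[204 223  12  13 105] [209.5 229.4] ((209.5, 229.0), (12.0, 11.0), 90.0) [[0.5481 0.0853 0.01  ]]
[210 255   9  22 133] [214.4 266.9] ((214.0, 265.5), (8.0, 21.0), 0.0) [[0.4439 0.0697 0.01  ]]
[257 255  21  30 371] [266.9 269.4] ((266.95001220703125, 269.3500061035156), (27.82804298400879, 13.597795486450195), 71.56504821777344) [[ 0.4382 -0.075   0.01  ]]
pan 4681 [[ 0.5192 -0.3199  0.003 ]] 
 [[ 0.5968 -0.1862  0.003 ]
 [ 0.66   -0.4011  0.003 ]
 [ 0.4432 -0.451   0.003 ]
 [ 0.384  -0.242   0.003 ]]
circ [[ 0.5192 -0.3198  0.003 ]]
tray 1227 [[0.5616 0.3579 0.003 ]] 
 [[0.5745 0.4347 0.003 ]
 [0.619  0.308  0.003 ]
 [0.5488 0.2814 0.003 ]
 [0.5051 0.407  0.003 ]]
circ [[0.5609 0.3567 0.003 ]]
tray 1885 [[0.4674 0.3245 0.003 ]] 
 [[0.4967 0.4093 0.003 ]
 [0.5417 0.2797 0.003 ]
 [0.4383 0.2405 0.003 ]
 [0.3946 0.3684 0.003 ]]
circ [[0.4666 0.3257 0.003 ]]
```

View pics/crop.png

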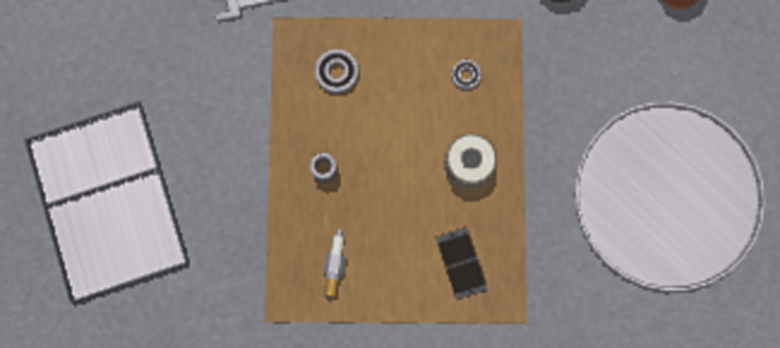

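The crop confirms the layout. The tray's wide compartment is nearer the robot, the pad's long axis is at about +17° yaw, the plug at about -7° with its insulator towards +x. The top surfaces of the spacer and filter are at crop (323,166) and (471,159).

```bash
cat > plan.py <<'E'
import sys
from h import *
def plan(x,y,z,psi=None):
    s=get_state();p=np.array(s['position']);M=R.from_rotvec(s['tool_rot']).as_matrix()
    ps=np.degrees(np.arctan2(M[1,0],M[0,0]))
    t=0 if psi is None else -((psi-ps+180)%360-180)
    M2=M@R.from_euler('z',t,degrees=True).as_matrix()
    print('t',round(s['time'],2),'p',p.round(4),'psi',round(ps,1),'tilt',round(np.degrees(np.arccos(-M[2,2])),2),'grip',round(s['grip_width'],3),'F',np.round(s['ft_force'],1),'j7',round(s['joint_positions'][6],2))
    print('turn units',round(t/5,2),'then shift units',((M2.T@(np.array([x,y,z])-p))/.04).round(2))
if __name__=='__main__': plan(*map(float,sys.argv[1:]))
E
python3 - <<'E'
from h import *
for n,u,v,z in [('filter',471,159,.058),('spacer',323,166,.047),('plug',335,264,.014),('bb',337,71,.016),('pad',461,264,.012)]:
    print(n,plane('top',(u/2.4+75-.3,v/2.4+160-.3),z).round(4))
for n,uv,z in [('filter',(207,194),.058),('spacer',(253,164),.047),('bb',(281,199),.015),('pad',(184,184),.012)]: print('scene',n,plane('scene',uv,z).round(4))
E
python3 plan.py .438 -.076 .13 17
```

```text
filter [[ 0.5523 -0.0838  0.058 ]]
spacer [[0.5447 0.0836 0.047 ]]
plug [[0.4362 0.0698 0.014 ]]
bb [[0.6618 0.0711 0.016 ]]
pad [[ 0.4371 -0.0746  0.012 ]]
scene filter [[ 0.5595 -0.0852  0.058 ]]
scene spacer [[0.5465 0.0845 0.047 ]]
scene bb [[0.6695 0.0682 0.015 ]]
scene pad [[ 0.4498 -0.08    0.012 ]]
t 0.1 p [ 0.2564 -0.5968  0.2216] psi 23.3 tilt 0.1 grip 1.0 F [ 0.1 -0.6  0.9] j7 -0.06
turn units 1.25 then shift units [  8.15 -11.12   2.31]
```

```bash
python3 -m jog '[[[1,0,0,0,0.62],[1,0,0,0,0.63],[1,0.6,-0.8,0,0],[1,0.6,-0.8,0,0],[1,0.6,-0.8,0,0],[1,0.6,-0.8,0,0],[1,0.6,-0.8,0,0],[1,0.6,-0.8,0,0],[1,0.6,-0.8,0,0],[1,0.6,-0.8,0,0]]]' 25; python3 plan.py .438 -.076 .13 17
```

```text
time: 1.35
position: [0.3655, -0.2948, 0.2222]
tool_rot: [-3.107, -0.464, 0.001]
ft_force: [0.1, -0.2, -0.1]
grip_width: 1.0
t 1.35 p [ 0.3655 -0.2948  0.2222] psi 17.0 tilt 0.02 grip 1.0 F [ 0.1 -0.2 -0.1] j7 -0.64
turn units 0.0 then shift units [ 3.33 -4.7   2.31]
```

```bash
python3 -m jog '[[[1,0.55,-0.78,0.38,0],[1,0.55,-0.78,0.38,0],[1,0.55,-0.78,0.38,0],[1,0.55,-0.78,0.38,0],[1,0.55,-0.78,0.38,0],[1,0.58,-0.8,0.41,0],[1,0,0,0,0]]]'; python3 plan.py .438 -.076 .006 17
python3 - <<'E'
from h import *
im,d=shot('top');C=cloud('top',d)
im2,_=shot('scene')
a=cv2.resize(im[200:300,220:320],None,fx=4,fy=4,interpolation=3);b=cv2.resize(im2[130:230,130:230],None,fx=4,fy=4,interpolation=3)
cv2.imwrite('pics/pad1.png',np.hstack([a,b])[:,:,::-1])
E
```

```text
time: 2.22
position: [0.4372, -0.0742, 0.1288]
tool_rot: [-3.104, -0.473, 0.003]
ft_force: [-0.2, -0.2, -0.6]
grip_width: 0.998
t 2.23 p [ 0.4372 -0.0742  0.1288] psi 17.3 tilt 0.16 grip 0.998 F [-0.2 -0.2 -0.6] j7 -1.14
turn units 0.07 then shift units [0.01 0.06 3.07]
```

View pics/pad1.png

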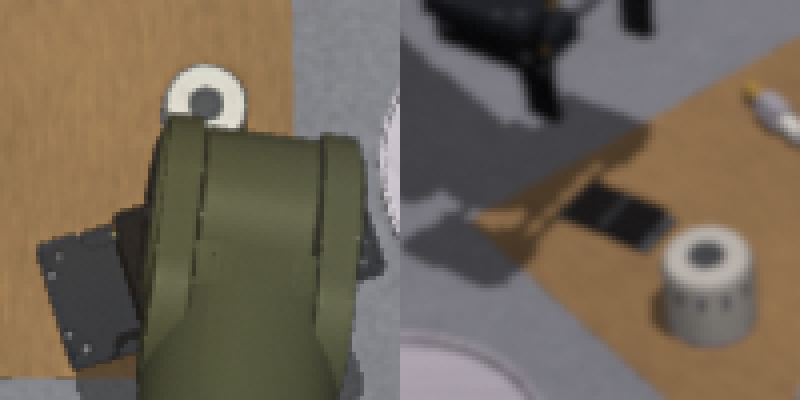

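The arm hides the pad from above. The scene view shows it lying clear, with the filter to its right and the gripper over it. I'll descend.

```bash
python3 -m jog '[[[1,0,0.06,0.6,0],[1,0,0,0.6,0],[1,0,0,0.6,0],[1,0,0,0.6,0],[1,0,0,0.4,0],[1,0,0,0.25,0],[0,0,0,0,0],[0,0,0,0,0],[0,0,0,0,0],[0,0,0,0,0]]]' 25; python3 plan.py .438 -.076 .006 17
```

```text
time: 3.58
position: [0.4388, -0.08, 0.0086]
tool_rot: [3.106, 0.464, 0.001]
ft_force: [0.9, 0.1, 0.3]
grip_width: 0.63
t 3.58 p [ 0.4388 -0.08    0.0086] psi 17.0 tilt 0.06 grip 0.63 F [0.9 0.1 0.3] j7 -1.25
turn units 0.0 then shift units [ 0.01 -0.1   0.06]
```

```bash
python3 -m jog '[[[0,0,0,0.05,0],[0,0,0,0,0],[0,0,0,0,0],[0,0,0,0,0],[0,0,0,0,0],[0,0,0,0,0],[0,0,0,-0.3,0],[0,0,0,-0.6,0],[0,0,0,-0.6,0],[0,0,0,-0.5,0]]]'; python3 plan.py .469 -.32 .1 17
```

```text
time: 4.82
position: [0.4389, -0.0799, 0.0879]
tool_rot: [3.106, 0.464, 0.002]
ft_force: [0.4, -0.5, -0.2]
grip_width: 0.426
t 4.83 p [ 0.4389 -0.0799  0.0879] psi 17.0 tilt 0.09 grip 0.426 F [ 0.4 -0.5 -0.2] j7 -1.16
turn units 0.0 then shift units [-1.03  5.96 -0.3 ]
```

Pad is held: 0.426 × 87 mm = 37 mm. I'll place it on the far side of the pan, at offset (0, -50) mm.

```bash
python3 -m jog '[[[0,0,0.8,0,0],[0,0,0.8,0,0],[0,0,0.8,0,0],[0,0,0.8,0,0],[0,0,0.8,0,0],[0,0,0.8,0,0],[0,0,0.8,0,0],[0,0,0.8,0,0],[0,0,0,0,0]]]'; python3 plan.py .519 -.37 .0085 17
```

```text
time: 5.95
position: [0.513, -0.328, 0.0867]
tool_rot: [3.107, 0.458, 0.001]
ft_force: [-0.1, 0.5, -1.1]
grip_width: 0.433
t 5.95 p [ 0.513  -0.328   0.0867] psi 16.8 tilt 0.08 grip 0.433 F [-0.1  0.5 -1.1] j7 -0.87
turn units -0.05 then shift units [-0.16  1.04  1.96]
```

```bash
python3 -m jog '[[[0,-0.08,0.52,0.3,0],[0,-0.08,0.52,0.4,0],[0,0,0,0.5,0],[0,0,0,0.4,0],[0,0,0,0.2,0],[0,0,0,0.1,0],[0,0,0,0.06,0],[0.6,0,0,0,0],[0.6,0,0,0,0],[0.6,0,0,0,0]]]'; python3 plan.py .519 -.37 .1 17
```

```text
time: 7.2
position: [0.5195, -0.3666, 0.0081]
tool_rot: [3.106, 0.464, 0.001]
ft_force: [0.4, 0.0, 0.4]
grip_width: 0.587
t 7.2 p [ 0.5195 -0.3666  0.0081] psi 17.0 tilt 0.05 grip 0.587 F [0.4 0.  0.4] j7 -0.85
turn units -0.0 then shift units [-0.04  0.08 -2.3 ]
```

```bash
python3 -m jog '[[[0.6,0,0,-0.8,0],[0.6,0,0,-0.8,0],[1,0,0,-0.8,0],[1,0,-0.8,-0.4,0],[1,0,-0.8,0,0],[1,0,-0.8,0,0],[1,0,-0.8,0,0],[1,0,-0.8,0,0],[1,0,-0.8,0,0],[1,0,-0.8,0,0]]]'; python3 plan.py .663 .0715 .1 17
```

```text
time: 8.45
position: [0.4536, -0.1512, 0.1199]
tool_rot: [3.107, 0.464, 0.001]
ft_force: [0.3, -0.6, -0.5]
grip_width: 0.996
t 8.45 p [ 0.4536 -0.1512  0.1199] psi 17.0 tilt 0.04 grip 0.996 F [ 0.3 -0.6 -0.5] j7 -1.03
turn units 0.0 then shift units [ 6.63 -3.79  0.5 ]
```

```bash
python3 -m jog '[[[1,0.83,-0.47,0,0],[1,0.83,-0.47,0,0],[1,0.83,-0.47,0,0],[1,0.83,-0.47,0,0],[1,0.83,-0.47,0,0],[1,0.83,-0.47,0,0],[1,0.83,-0.47,0,0],[1,0.83,-0.47,0,0],[1,0,0,0,0]]]'; python3 plan.py .663 .0715 .0065 17
python3 - <<'E'
from h import *
im,d=shot('top');im2,_=shot('scene')
a=cv2.resize(im[160:310,190:400],None,fx=2,fy=2,interpolation=3);b=cv2.resize(im2[130:280,60:320],None,fx=1.5,fy=2,interpolation=3)
b=cv2.resize(im2[130:280,60:250],(380,300),interpolation=3);c=cv2.resize(im2[140:240,210:310],(300,300),interpolation=3)
cv2.imwrite('pics/bb1.png',np.hstack([b,c])[:,:,::-1])
E
```

```text
time: 9.57
position: [0.6647, 0.0733, 0.1194]
tool_rot: [-3.103, -0.47, -0.001]
ft_force: [-0.4, 0.1, -0.3]
grip_width: 0.995
t 9.57 p [0.6647 0.0733 0.1194] psi 17.2 tilt 0.17 grip 0.995 F [-0.4  0.1 -0.3] j7 -1.62
turn units 0.05 then shift units [-0.06  0.04  2.82]
```

View pics/bb1.png

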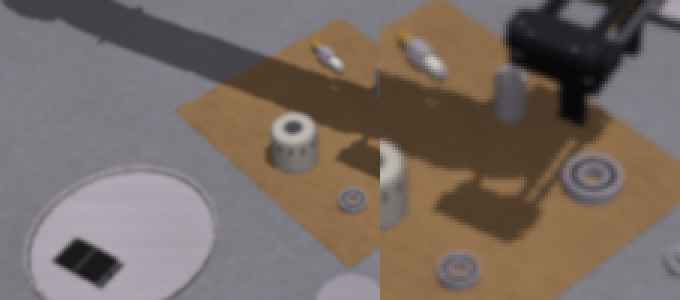

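The pad lies flat in the pan, and the gripper is above the big bearing with room for the fingers. I'll descend and grip.

```bash
python3 -m jog '[[[1,-0.06,0.04,0.6,0],[1,0,0,0.6,0],[1,0,0,0.6,0],[1,0,0,0.5,0],[1,0,0,0.3,0],[0.6,0,0,0.2,0],[0,0,0,0,0],[0,0,0,0,0],[0,0,0,0,0],[0,0,0,0,0]]]' 30; python3 -m jog '[[[0,0,0,0,0],[0,0,0,0,0],[0,0,0,0,0],[0,0,0,-0.3,0],[0,0,0,-0.6,0],[0,0,0,-0.8,0],[0,0,0,-0.8,0]]]'; python3 plan.py .479 -.28 .11 17
```

```text
time: 10.92
position: [0.6624, 0.0677, 0.0085]
tool_rot: [-3.107, -0.465, -0.002]
ft_force: [-0.6, 0.9, 2.1]
grip_width: 0.582
time: 11.8
position: [0.6616, 0.0662, 0.1083]
tool_rot: [3.106, 0.463, -0.002]
ft_force: [0.1, 0.3, -1.3]
grip_width: 0.583
t 11.8 p [0.6616 0.0662 0.1083] psi 17.0 tilt 0.09 grip 0.583 F [ 0.1  0.3 -1.3] j7 -1.62
turn units -0.01 then shift units [-6.9   6.94 -0.03]
```

```bash
python3 -m jog '[[[0,-0.77,0.77,0,0],[0,-0.77,0.77,0,0],[0,-0.77,0.77,0,0],[0,-0.77,0.77,0,0],[0,-0.77,0.77,0,0],[0,-0.77,0.77,0,0],[0,-0.77,0.77,0,0],[0,-0.77,0.77,0,0],[0,-0.74,0.78,0,0],[0,0,0,0,0]]]'; python3 plan.py .479 -.28 .0095 17
```

```text
time: 13.05
position: [0.476, -0.284, 0.1075]
tool_rot: [3.107, 0.452, -0.004]
ft_force: [0.1, 1.2, -1.0]
grip_width: 0.583
t 13.05 p [ 0.476  -0.284   0.1075] psi 16.5 tilt 0.18 grip 0.583 F [ 0.1  1.2 -1. ] j7 -0.89
turn units -0.09 then shift units [ 0.11 -0.08  2.45]
```

```bash
python3 -m jog '[[[0,0.1,-0.1,0.6,0],[0,0,0,0.6,0],[0,0,0,0.5,0],[0,0,0,0.3,0],[0,0,0,0.2,0],[0,0,0,0.15,0],[0,0,0,0.05,0],[0,0,0,0,0],[0.73,0,0,0,0],[0.73,0,0,0,0]]]'; python3 plan.py .479 -.28 .0095 17;  python3 -m jog '[[[0.73,0,0,0,0],[0.73,0,0,-0.6,0],[0.73,0,0,-0.8,0],[0.8,0,0,-0.8,0],[1,0,0,-0.4,0]]]'; python3 plan.py .5455 .0845 .12 17
```

```text
time: 14.3
position: [0.4823, -0.2743, 0.0123]
tool_rot: [3.106, 0.464, 0.001]
ft_force: [-0.4, 0.2, -0.6]
grip_width: 0.7
t 14.3 p [ 0.4823 -0.2743  0.0123] psi 17.0 tilt 0.06 grip 0.7 F [-0.4  0.2 -0.6] j7 -0.96
turn units -0.0 then shift units [-0.12  0.11  0.07]
time: 14.92
position: [0.4828, -0.2745, 0.1177]
tool_rot: [3.105, 0.464, 0.003]
ft_force: [-0.2, 0.3, 0.3]
grip_width: 0.842
t 14.93 p [ 0.4828 -0.2745  0.1177] psi 17.0 tilt 0.17 grip 0.842 F [-0.2  0.3  0.3] j7 -0.9
turn units -0.0 then shift units [ 4.12 -8.12 -0.07]
```

```bash
python3 -m jog '[[[1,0.4,-0.8,0,0],[1,0.4,-0.8,0,0],[1,0.4,-0.8,0,0],[1,0.4,-0.8,0,0],[1,0.4,-0.8,0,0],[1,0.4,-0.8,0,0],[1,0.4,-0.8,0,0],[1,0.4,-0.8,0,0],[1,0.45,-0.85,0,0],[1,0.45,-0.85,0,0]]]'; python3 -m jog '[[[1,0,0,0,0],[1,0,0,0,0]]]'; python3 plan.py .5455 .0845 .01 17;  python3 - <<'E'
from h import *
im,d=shot('top');im2,_=shot('scene')
b=cv2.resize(im2[130:280,60:250],(380,300),interpolation=3);c=cv2.resize(im2[110:210,200:300],(300,300),interpolation=3)
cv2.imwrite('pics/sp1.png',np.hstack([b,c])[:,:,::-1])
E
```

```text
time: 16.18
position: [0.5438, 0.0847, 0.1152]
tool_rot: [3.107, 0.464, -0.001]
ft_force: [0.1, -0.3, -0.6]
grip_width: 1.001
time: 16.42
position: [0.5436, 0.083, 0.1151]
tool_rot: [3.107, 0.464, -0.002]
ft_force: [-0.6, -1.1, 0.0]
grip_width: 1.002
t 16.43 p [0.5436 0.083  0.1151] psi 17.0 tilt 0.08 grip 1.002 F [-0.6 -1.1  0. ] j7 -1.63
turn units -0.0 then shift units [ 0.06 -0.02  2.63]
```

View pics/sp1.png

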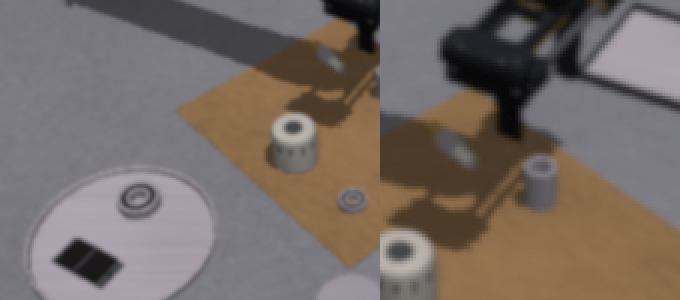

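The bearing and pad are lying flat in the pan, and the spacer is below the gripper. I'll grip it.

```bash
python3 -m jog '[[[1,0.06,0,0.6,0],[1,0,0,0.6,0],[1,0,0,0.6,0],[0.8,0,0,0.5,0],[0.6,0,0,0.3,0],[0.3,0,0,0,0],[0,0,0,0,0],[0,0,0,0,0],[0,0,0,0,0],[0,0,0,0,0]]]' 25; python3 -m jog '[[[0,0,0,0,0],[0,0,0,0,0],[0,0,0,0,0],[0,0,0,0,0],[0,0,0,-0.3,0],[0,0,0,-0.7,0],[0,0,0,-0.8,0],[0,0,0,-0.8,0],[0,0,0,-0.7,0]]]'; python3 plan.py .564 -.277 .135 17
```

```text
time: 17.77
position: [0.5467, 0.0845, 0.0122]
tool_rot: [3.107, 0.464, 0.001]
ft_force: [-0.4, -0.5, 2.0]
grip_width: 0.346
time: 18.9
position: [0.546, 0.0847, 0.145]
tool_rot: [-3.107, -0.465, -0.0]
ft_force: [0.6, -1.0, -1.9]
grip_width: 0.343
t 18.9 p [0.546  0.0847 0.145 ] psi 17.0 tilt 0.0 grip 0.343 F [ 0.6 -1.  -1.9] j7 -1.61
turn units 0.0 then shift units [-2.21  8.78  0.25]
```

```bash
python3 -m jog '[[[0,-0.22,0.88,0,0],[0,-0.22,0.88,0,0],[0,-0.22,0.88,0,0],[0,-0.22,0.88,0,0],[0,-0.22,0.88,0,0],[0,-0.22,0.88,0,0],[0,-0.22,0.88,0,0],[0,-0.22,0.88,0,0],[0,-0.22,0.87,0,0],[0,-0.22,0.87,0,0]]]'; python3 -m jog '[[[0,0,0,0.5,0],[0,0,0,0.5,0]]]'; python3 plan.py .564 -.277 .0135 17
```

```text
time: 20.15
position: [0.5645, -0.2779, 0.1437]
tool_rot: [-3.106, -0.465, 0.001]
ft_force: [-0.8, -0.6, -1.6]
grip_width: 0.344
time: 20.4
position: [0.5645, -0.2762, 0.1025]
tool_rot: [-3.106, -0.465, 0.0]
ft_force: [-0.2, 0.5, -1.4]
grip_width: 0.339
t 20.4 p [ 0.5645 -0.2762  0.1025] psi 17.0 tilt 0.08 grip 0.339 F [-0.2  0.5 -1.4] j7 -1.02
turn units 0.0 then shift units [-0.02  0.02  2.22]
```

```bash
python3 -m jog '[[[0,0,0,0.5,0],[0,0,0,0.5,0],[0,0,0,0.5,0],[0,0,0,0.3,0],[0,0,0,0.2,0],[0,0,0,0.15,0],[0,0,0,0.04,0],[0,0,0,0,0],[0,0,0,0,0]]]'; python3 plan.py .564 -.277 .0135 17
```

```text
time: 21.52
position: [0.5652, -0.2773, 0.0167]
tool_rot: [3.106, 0.464, 0.001]
ft_force: [-0.4, -0.4, -1.6]
grip_width: 0.339
t 21.52 p [ 0.5652 -0.2773  0.0167] psi 17.0 tilt 0.05 grip 0.339 F [-0.4 -0.4 -1.6] j7 -1.06
turn units 0.0 then shift units [-0.03 -0.02  0.08]
```

```bash
python3 -m jog '[[[0,0,0,0.06,0],[0,0,0,0.04,0],[0,0,0,0,0],[0.5,0,0,0,0],[0.5,0,0,0,0],[0.5,0,0,0,0],[0.5,0,0,0,0]]]'; python3 -m jog '[[[0.5,0,0,-0.5,0],[0.5,0,0,-0.8,0],[0.7,0,0,-0.8,0],[1,0,0,-0.8,0],[1,0,0,0,0]]]'; python3 plan.py .555 -.085 .13 17
```

```text
time: 22.4
position: [0.5647, -0.2771, 0.0119]
tool_rot: [-3.107, -0.464, 0.0]
ft_force: [-0.5, 0.2, -0.9]
grip_width: 0.498
time: 23.02
position: [0.5673, -0.2779, 0.1328]
tool_rot: [3.102, 0.464, 0.009]
ft_force: [0.0, 0.2, 0.3]
grip_width: 0.757
t 23.02 p [ 0.5673 -0.2779  0.1328] psi 17.0 tilt 0.43 grip 0.757 F [0.  0.2 0.3] j7 -1.01
turn units 0.0 then shift units [ 1.11 -4.7   0.05]
```

```bash
python3 -m jog '[[[1,0.18,-0.78,0,0],[1,0.18,-0.78,0,0],[1,0.18,-0.78,0,0],[1,0.18,-0.78,0,0],[1,0.19,-0.79,0,0],[1,0.19,-0.79,0,0],[1,0,0,0,0],[1,0,0,0,0]]]'; python3 plan.py .555 -.085 .02 17;  python3 - <<'E'
from h import *
im2,_=shot('scene')
b=cv2.resize(im2[130:280,60:250],(570,450),interpolation=3)
cv2.imwrite('pics/fl1.png',b[:,:,::-1])
E
```

```text
time: 24.02
position: [0.5517, -0.0854, 0.1279]
tool_rot: [3.106, 0.464, -0.001]
ft_force: [0.1, -0.5, 0.7]
grip_width: 0.999
t 24.02 p [ 0.5517 -0.0854  0.1279] psi 17.0 tilt 0.05 grip 0.999 F [ 0.1 -0.5  0.7] j7 -1.3
turn units -0.0 then shift units [0.08 0.01 2.7 ]
```

View pics/fl1.png

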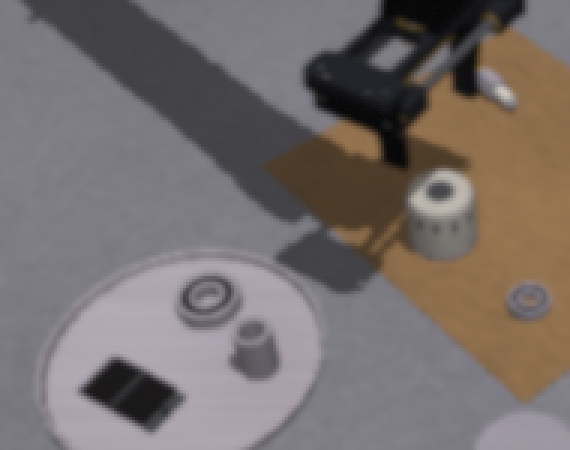

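The bearing, pad and standing spacer are all separate in the pan. The gripper is above the filter, so I'll take that next.

```bash
python3 -m jog '[[[1,0.08,0,0.5,0],[1,0,0,0.5,0],[1,0,0,0.5,0],[1,0,0,0.5,0],[1,0,0,0.4,0],[1,0,0,0.3,0],[0.5,0,0,0,0],[0,0,0,0,0],[0,0,0,0,0],[0,0,0,0,0]]]' 25; python3 -m jog '[[[0,0,0,0,0],[0,0,0,0,0],[0,0,0,0,0]]]';python3 plan.py .467 .325 .17 17; python3 -m jog '[[[0,0,0,-0.3,0],[0,0,0,-0.7,0],[0,0,0,-0.8,0],[0,0,0,-0.8,0],[0,0,0,-0.7,0]]]'; python3 plan.py .467 .325 .15 17
```

```text
time: 25.32
position: [0.5555, -0.0836, 0.0208]
tool_rot: [3.106, 0.464, 0.002]
ft_force: [0.1, 0.3, 1.1]
grip_width: 0.659
time: 25.7
position: [0.5555, -0.0837, 0.0208]
tool_rot: [3.106, 0.464, 0.001]
ft_force: [-0.8, -0.4, 5.7]
grip_width: 0.661
t 25.7 p [ 0.5555 -0.0837  0.0208] psi 17.0 tilt 0.06 grip 0.661 F [-0.8 -0.4  5.7] j7 -1.38
turn units -0.0 then shift units [  0.87 -10.41  -3.74]
time: 26.32
position: [0.5546, -0.0834, 0.1532]
tool_rot: [-3.107, -0.464, 0.001]
ft_force: [0.2, 0.3, -2.4]
grip_width: 0.657
t 26.32 p [ 0.5546 -0.0834  0.1532] psi 17.0 tilt 0.02 grip 0.657 F [ 0.2  0.3 -2.4] j7 -1.29
turn units 0.0 then shift units [  0.89 -10.4    0.08]
```

```bash
python3 -m jog '[[[0,0.08,-0.95,0,0],[0,0.08,-0.95,0,0],[0,0.08,-0.95,0,0],[0,0.08,-0.95,0,0],[0,0.08,-0.95,0,0],[0,0.08,-0.95,0,0],[0,0.08,-0.95,0,0],[0,0.08,-0.95,0,0],[0,0.08,-0.95,0,0],[0,0.08,-0.95,0,0]]]'; python3 -m jog '[[[0,0.09,-0.9,0,0],[0,0,0,0.5,0],[0,0,0,0.5,0],[0,0,0,0.5,0]]]'; python3 plan.py .467 .325 .0225 17
```

```text
time: 27.58
position: [0.4737, 0.29, 0.152]
tool_rot: [3.106, 0.464, -0.001]
ft_force: [0.2, 0.3, -1.6]
grip_width: 0.662
time: 28.08
position: [0.4676, 0.3228, 0.0902]
tool_rot: [3.106, 0.461, -0.002]
ft_force: [0.4, -0.6, -2.2]
grip_width: 0.662
t 28.07 p [0.4676 0.3228 0.0902] psi 16.9 tilt 0.11 grip 0.662 F [ 0.4 -0.6 -2.2] j7 -2.17
turn units -0.02 then shift units [ 0.   -0.06  1.69]
```

```bash
python3 -m jog '[[[0,0,0,0.5,0],[0,0,0,0.5,0],[0,0,0,0.3,0],[0,0,0,0.2,0],[0,0,0,0.1,0],[0,0,0,0.06,0],[0,0,0,0,0],[0,0,0,0,0]]]'; python3 plan.py .467 .325 .0225 17
```

```text
time: 29.08
position: [0.4677, 0.3249, 0.0261]
tool_rot: [-3.107, -0.464, -0.001]
ft_force: [0.3, -0.1, -2.9]
grip_width: 0.659
t 29.07 p [0.4677 0.3249 0.0261] psi 17.0 tilt 0.04 grip 0.659 F [ 0.3 -0.1 -2.9] j7 -2.22
turn units 0.0 then shift units [-0.02 -0.01  0.09]
```

```bash
python3 -m jog '[[[0,0,0,0.05,0],[0,0,0,0.05,0],[0,0,0,0,0]]]'; python3 -m jog '[[[0.8,0,0,0,0],[0.8,0,0,0,0],[0.8,0,0,0,0],[0.8,0,0,-0.5,0],[0.8,0,0,-0.8,-1],[1,0,0,-0.8,-1],[1,0,0,-0.7,-1],[1,0,0,0,-1],[1,0,0,0,-1],[1,0,0,0,-1]]]'; python3 plan.py .436 .0698 .13 173
```

```text
time: 29.45
position: [0.4678, 0.3249, 0.0237]
tool_rot: [3.106, 0.464, 0.001]
ft_force: [-3.2, -3.7, 12.9]
grip_width: 0.663
time: 30.7
position: [0.4677, 0.325, 0.1352]
tool_rot: [2.879, 1.257, 0.002]
ft_force: [-0.4, -0.8, -0.3]
grip_width: 1.0
t 30.7 p [0.4677 0.325  0.1352] psi 47.2 tilt 0.09 grip 1.0 F [-0.4 -0.8 -0.3] j7 -1.65
turn units -25.16 then shift units [ 0.01 -6.43  0.13]
```

```bash
T='x'; python3 -m jog '[[[1,0,0,0,-1],[1,0,0,0,-1],[1,0,0,0,-1],[1,0,0,0,-1],[1,0,0,0,-1],[1,0,0,0,-1],[1,0,0,0,-1],[1,0,0,0,-1],[1,0,0,0,-1],[1,0,0,0,-1]]]' && python3 -m jog '[[[1,0,0,0,-1],[1,0,0,0,-1],[1,0,0,0,-1],[1,0,0,0,-1],[1,0,0,0,-1],[1,0,0,0,-1],[1,0,0,0,-1],[1,0,0,0,-1],[1,0,0,0,-1],[1,0,0,0,-1]]]' && python3 -m jog '[[[1,0,0,0,-1],[1,0,0,0,-1],[1,0,0,0,-1],[1,0,0,0,-1],[1,0,0,0,-1],[1,0,0,0,-0.16],[1,0,0,0,0]]]'; python3 plan.py .436 .0698 .13 173
```

```text
time: 31.95
position: [0.4677, 0.3249, 0.135]
tool_rot: [2.078, 2.355, 0.002]
ft_force: [-0.3, -0.1, 0.0]
grip_width: 1.005
time: 33.2
position: [0.4678, 0.3247, 0.135]
tool_rot: [0.888, 3.012, 0.001]
ft_force: [0.3, -0.1, 0.0]
grip_width: 1.002
time: 34.08
position: [0.4677, 0.3247, 0.1343]
tool_rot: [0.199, 3.135, 0.0]
ft_force: [0.9, -0.3, 0.5]
grip_width: 1.0
t 34.08 p [0.4677 0.3247 0.1343] psi 172.7 tilt 0.04 grip 1.0 F [ 0.9 -0.3  0.5] j7 0.35
turn units -0.06 then shift units [ 0.01 -6.42  0.11]
```

Run:
```python
from h import *
im,d=shot('top');im2,_=shot('scene')
b=cv2.resize(im[245:295,190:240],(400,400),interpolation=3);c=cv2.resize(im2[140:180,205:245],(400,400),interpolation=3)
cv2.imwrite('pics/plug.png',np.hstack([b,c])[:,:,::-1])
```

```text
(no output)
```

View pics/plug.png

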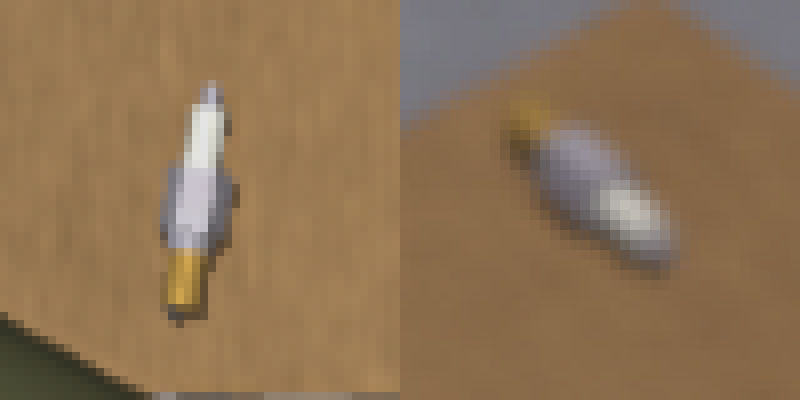

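The plug's steel body is centred at about crop (196,208). The axis runs from (211,85) to (180,318), which is about -7.6° yaw.

Run:
```python
from h import *
from plan import plan
q=plane('top',[(190+196/8-.5,245+208/8-.5),(190+211/8-.5,245+85/8-.5),(190+180/8-.5,245+318/8-.5)],.015);print(q.round(4), np.degrees(np.arctan2(*(q[1]-q[2])[[1,0]])), np.linalg.norm(q[1]-q[2]))
c=q[0];plan(c[0],c[1],.13,172.4)
```

```text
[[0.4339 0.0705 0.015 ]
 [0.476  0.066  0.015 ]
 [0.3967 0.0754 0.015 ]] -6.7071660776052875 0.07979914465715103
t 34.17 p [0.4675 0.3247 0.134 ] psi 172.7 tilt 0.02 grip 0.998 F [ 0.2  0.1 -0.3] j7 0.35
turn units 0.07 then shift units [-0.01 -6.41  0.1 ]
```

```bash
python3 -m jog '[[[1,0,-0.8,0,-0.1],[1,0,-0.8,0,0],[1,0,-0.8,0,0],[1,0,-0.8,0,0],[1,0,-0.8,0,0],[1,0,-0.8,0,0],[1,0,-0.8,0,0],[1,0,-0.81,0,0],[1,0,0,0,0],[1,0,0,0,0]]]' 20; python3 plan.py .435 .0705 .007 173.3
```

```text
time: 35.42
position: [0.4374, 0.0709, 0.1339]
tool_rot: [0.183, 3.136, -0.0]
ft_force: [0.7, 0.6, -0.4]
grip_width: 1.001
t 35.42 p [0.4374 0.0709 0.1339] psi 173.3 tilt 0.03 grip 1.001 F [ 0.7  0.6 -0.4] j7 1.33
turn units 0.0 then shift units [ 0.06 -0.02  3.17]
```

```bash
python3 -m jog '[[[1,0.06,0,0.6,0],[1,0,0,0.6,0],[0.8,0,0,0.6,0],[0.7,0,0,0.6,0],[0.6,0,0,0.4,0],[0.5,0,0,0.3,0],[0.4,0,0,0.07,0],[0,0,0,0,0],[0,0,0,0,0],[0,0,0,0,0]]]' 20; python3 -m jog '[[[0,0,0,0,0],[0,0,0,0,0],[0,0,0,0,0],[0,0,0,0,0],[0,0,0,0,0]]]'; python3 plan.py .435 .0705 .007 173.3
```

```text
time: 36.67
position: [0.4354, 0.0703, 0.0075]
tool_rot: [0.184, 3.135, -0.001]
ft_force: [0.5, 0.4, 2.1]
grip_width: 0.247
time: 37.3
position: [0.4354, 0.0703, 0.0074]
tool_rot: [0.184, 3.135, -0.001]
ft_force: [-0.6, -0.5, 5.9]
grip_width: 0.248
t 37.3 p [0.4354 0.0703 0.0074] psi 173.3 tilt 0.05 grip 0.248 F [-0.6 -0.5  5.9] j7 0.93
turn units -0.0 then shift units [0.01 0.   0.01]
```

```bash
python3 -m jog '[[[0,0,0,-0.3,0],[0,0,0,-0.7,0],[0,0,0,-0.8,0],[0,0,0,-0.8,0],[0,0,0,-0.8,0],[0,0,0,0,0]]]'; python3 plan.py .5616 .357 .14 109.4
python3 - <<'E'
from h import *
im2,_=shot('scene')
c=cv2.resize(im2[80:200,190:350],(640,480),interpolation=3)
cv2.imwrite('pics/plug2.png',c[:,:,::-1])
E
```

```text
time: 38.05
position: [0.4366, 0.0699, 0.1449]
tool_rot: [0.185, 3.131, -0.008]
ft_force: [-0.5, -0.3, -1.0]
grip_width: 0.247
t 38.05 p [0.4366 0.0699 0.1449] psi 173.2 tilt 0.42 grip 0.247 F [-0.5 -0.3 -1. ] j7 1.39
turn units 12.77 then shift units [5.73 5.33 0.1 ]
```

View pics/plug2.png

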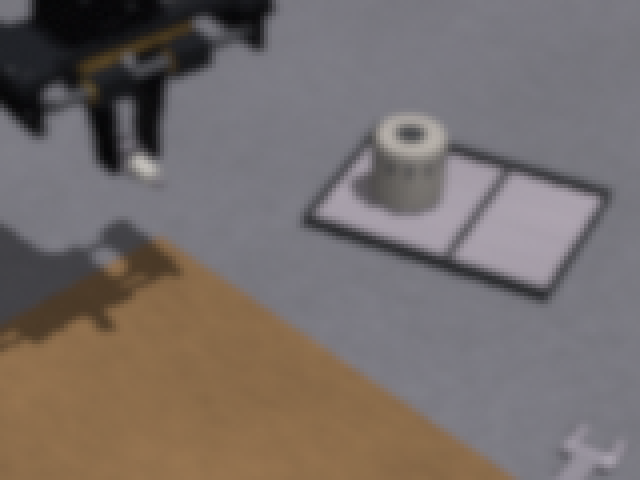

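The filter stands upright in the wide compartment, and the plug is held between the fingers. Next I'll turn and carry it over.

```bash
python3 -m jog '[[[0,0,0,0,1],[0,0,0,0,1],[0,0,0,0,1],[0,0,0,0,1],[0,0,0,0,1],[0,0,0,0,1],[0,0,0,0,1],[0,0,0,0,1],[0,0,0,0,1],[0,0,0,0,1]]]' && python3 -m jog '[[[0,0,0,0,1],[0,0,0,0,1],[0,0,0,0,0.77],[0,0.7,0.65,0,0],[0,0.7,0.65,0,0],[0,0.7,0.65,0,0],[0,0.7,0.65,0,0],[0,0.7,0.65,0,0],[0,0.7,0.65,0,0],[0,0.7,0.65,0,0]]]'; python3 -m jog '[[[0,0.8,0.77,0,0],[0,0,0,0,0],[0,0,0,0,0]]]'; python3 plan.py .5616 .357 .009 109.4
```

```text
time: 39.35
position: [0.4335, 0.0706, 0.1415]
tool_rot: [-1.493, -2.76, -0.0]
ft_force: [0.2, 1.0, -0.2]
grip_width: 0.251
time: 40.6
position: [0.5387, 0.3137, 0.1398]
tool_rot: [-1.81, -2.563, 0.007]
ft_force: [-0.6, 0.2, -0.3]
grip_width: 0.249
time: 40.98
position: [0.5566, 0.3528, 0.1406]
tool_rot: [-1.811, -2.564, 0.007]
ft_force: [0.8, -0.2, -0.8]
grip_width: 0.249
t 40.98 p [0.5566 0.3528 0.1406] psi 109.5 tilt 0.3 grip 0.249 F [ 0.8 -0.2 -0.8] j7 -0.63
turn units 0.03 then shift units [0.06 0.17 3.29]
```

```bash
python3 -m jog '[[[0,0.06,0.17,0.5,0],[0,0,0,0.6,0],[0,0,0,0.6,0],[0,0,0,0.6,0],[0,0,0,0.4,0],[0,0,0,0.3,0],[0,0,0,0.15,0],[0,0,0,0,0],[0,0,0,0,0]]]'; python3 plan.py .5616 .357 .009 109.4
```

```text
time: 42.1
position: [0.5637, 0.358, 0.0179]
tool_rot: [-1.814, -2.565, -0.0]
ft_force: [0.2, 0.8, -0.5]
grip_width: 0.251
t 42.1 p [0.5637 0.358  0.0179] psi 109.5 tilt 0.01 grip 0.251 F [ 0.2  0.8 -0.5] j7 -0.7
turn units 0.01 then shift units [-0.01 -0.06  0.22]
```

```bash
python3 -m jog '[[[0,0,0,0.1,0],[0,0,0,0.06,0],[0,0,0,0.05,0],[0,0,0,0,0],[0,0,0,0,0]]]'; python3 plan.py .5616 .357 .009 109.4
```

```text
time: 42.72
position: [0.5634, 0.3576, 0.0105]
tool_rot: [1.814, 2.565, -0.002]
ft_force: [-2.7, -2.4, 8.9]
grip_width: 0.249
t 42.73 p [0.5634 0.3576 0.0105] psi 109.5 tilt 0.08 grip 0.249 F [-2.7 -2.4  8.9] j7 -0.7
turn units 0.01 then shift units [ 0.   -0.05  0.04]
```

```bash
python3 -m jog '[[[0.38,0,0,0,0],[0.38,0,0,0,0],[0.38,0,0,0,0],[0.38,0,0,0,0],[0.38,0,0,-0.3,0],[0.38,0,0,-0.7,0],[0.38,0,0,-0.8,0],[0.4,0,0,-0.8,0],[0.4,0,0,-0.8,0]]]' && python3 -m jog '[[[0.5,0,-0.9,0,0],[0.5,0,-0.9,0,0],[0.5,0,-0.9,0,0],[0.5,-0.9,-0.4,0,0],[0.5,-0.9,0,0,0],[0.5,-0.9,0,0,0],[0.5,-0.9,0,0,0],[0.5,-0.9,0,0,0],[0.5,-0.9,0,0,0],[0.5,0,0,0,0]]]'
python3 - <<'E'
from h import *
im,d=shot('top');im2,_=shot('scene');C=cloud('top',d)
a=cv2.resize(im[185:300,80:400],(800,288),interpolation=3)
b=cv2.resize(im2[90:310,60:360],(400,293),interpolation=3);c=cv2.resize(im2[105:160,260:350],(400,293),interpolation=3)
cv2.imwrite('pics/end.png',np.vstack([a,np.hstack([b,c])])[:,:,::-1])
np.savez('end.npz',im=im,d=d,im2=im2)
E
```

```text
time: 43.85
position: [0.5634, 0.3579, 0.1467]
tool_rot: [-1.813, -2.565, 0.0]
ft_force: [0.1, -0.9, -0.5]
grip_width: 0.4
time: 45.1
position: [0.5198, 0.1093, 0.1452]
tool_rot: [1.821, 2.559, -0.003]
ft_force: [0.5, 0.1, 0.2]
grip_width: 0.499
```

View pics/end.png

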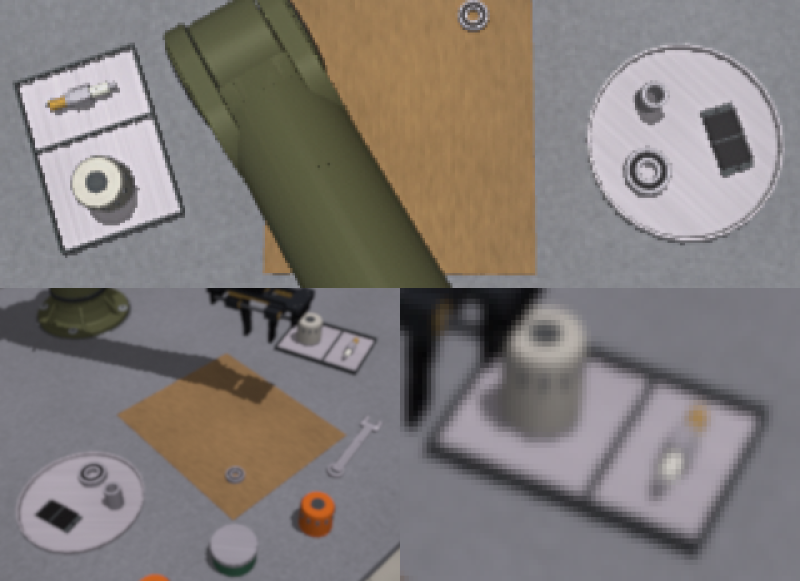

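All five parts are in place. Before handing in I'll check their positions and heights numerically, including the plug's level.

Run:
```python
from h import *
f=np.load('end.npz');im=f['im'];C=cloud('top',f['d'])
def px(u,v): return (u/2.5+80-.4, v/2.504+185-.4)
tc=np.array([.5231,.3435]);a=np.radians(19.4)  # from compartment centres
pan=np.array([.519,-.32])
for n,u,v,z in [('filter',96,182,.059),('plug',82,96,.02),('brass',52,104,.02),('tip',112,88,.02),('spacer',654,95,.048),('bb',648,170,.018),('pad',726,139,.013)]:
    q=plane('top',px(u,v),z)[0]; U,V=np.round(px(u,v)).astype(int)
    zz=C[V-2:V+3,U-2:U+3,2]; r=q[:2]-tc
    print(n,q[:2].round(3),'depth z max/med',zz.max().round(3),np.median(zz).round(3), 'tray',(np.cos(a)*r[0]+np.sin(a)*r[1]).round(3),(-np.sin(a)*r[0]+np.cos(a)*r[1]).round(3),'pan r',np.linalg.norm(q[:2]-pan).round(3))
f0=np.load('top0.npz')['im'].astype(int);g=np.abs(f0-im).max(2)
for n,s in dict(small=np.s_[184:198,262:277],wrench=np.s_[142:170,160:226],tin=np.s_[130:163,294:326]).items(): print(n,'median/95% pixel change',np.median(g[s]),np.percentile(g[s],95))
print(C[260:270,105:110,2].mean(),C[228:232,120:130,2].mean())
```

```text
filter [0.465 0.325] depth z max/med 0.065 0.061 tray -0.061 0.002 pan r 0.647
plug [0.563 0.356] depth z max/med 0.03 0.024 tray 0.042 -0.002 pan r 0.677
brass [0.554 0.389] depth z max/med 0.025 0.017 tray 0.044 0.032 pan r 0.709
tip [0.572 0.323] depth z max/med 0.024 0.014 tray 0.039 -0.036 pan r 0.645
spacer [ 0.564 -0.277] depth z max/med 0.048 0.011 tray -0.167 -0.599 pan r 0.063
bb [ 0.485 -0.274] depth z max/med 0.02 0.007 tray -0.241 -0.569 pan r 0.058
pad [ 0.52  -0.363] depth z max/med 0.021 0.015 tray -0.237 -0.665 pan r 0.043
small median/95% pixel change 7.0 9.0
wrench median/95% pixel change 7.0 10.0
tin median/95% pixel change 8.0 11.0
0.007768747706468519 0.005523662487089515
```

```bash
python3 -c "
from bench import job
print(job.close_job())"
```

```text
the job is handed in; nothing more can be done
None
```

I made up both kits and handed the job in at about 45 s of the 128 s allowed. No verdict was reported.

- **Tray:** the filter stands upright in the wide compartment, at about x = -43 mm in the tray's frame, y near 0. The plug lies in the narrow one at about x = +60 mm, measured about 80 mm end to end. Depth at its brass end and tip agreed to 3 mm, so it is level.
- **Pan:** the bearing lies flat 58 mm from the pan's centre, the pad lies flat 43 mm from it, and the spacer stands on end 63 mm from it. None touch each other.
- **Left alone:** the smaller bearing, spanner and tin look the same in the before and after pictures (changes at noise level only). The gripper was clear of everything at hand-in.

**Checks that disagreed:**
- My last script used a tray centre about 18 mm out, so it printed -61 and +42 mm for the filter and plug. The figures above use the corrected centre, taken from the compartment centres and the known sizes.
- Depth readings were noisy. The median depth on the spacer and bearing fell on the floor through their bores, so for their upright and flat poses I relied on the pictures and on the readings at release.

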